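Lock the rail shelf through its blind slot

TASK

Take the push rod out of the open green case and feel along the bottom of the shelf's front slot with its tip until it drops into the hidden lock hole, then push the lock pin in there fully down. Afterwards stand the push rod tip down in the white cup on the shelf, leaving the cup upright on the shelf and the thermometer, bottle and spoons where they are.

Things in the scene. Friction and masses are not known exactly. Their poses are not given: they have to be found in the camera images.
- shelf: short fixed aluminium shelf, 270 mm long (its y), 180 mm deep (its x, -95 to +85 mm), z up; origin on the counter under its middle. A slotted rail 40 mm wide, top 60 mm above the counter, runs along its front (-x) edge. Behind it is the deck, 45 mm above the counter, with cup and bottle on it, and a thin guard rail at the back edge, 85 mm above the counter
- slot_mid (a point): middle of the rail's slot at the height of its floor (shelf x = -75 mm, 48 mm above the counter); shelf's axes. The slot opens upward, is 12 mm wide, 12 mm deep and runs 60 mm to either side along y, closed at both ends. Somewhere in its black floor, within 36 mm of this point along y, different each time, is one lock hole, 14 mm long and as wide as the slot: find it by touch
- lockpin (a joint): travel of the lock pin in the hole, in m: 0 is up (its top 6 mm below the slot floor), 0.010 fully down (16 mm below). It starts between 0 and 0.002, resists with about 6 N of friction, has no spring and stays where it is left
- case: fixed green plastic case lying open on the counter, 165 mm (its y) by 115 mm (its x), origin under its middle. A grey insert, top 60 mm above the counter, has two square pockets 10.5 mm wide, 54 mm deep, at x = 0, y = -42 and +42 mm: the push rod stands in one, the thermometer in the other. The open lid slopes down on the +x side
- pushrod_handle (a point): middle of the handle of the push rod, a loose upright tool 140 mm long, 0.12 kg: black square handle 20 x 20 mm, 80 mm long; below it a steel flange 30 mm across, 7 mm thick, resting on the case's insert; then a flat-ended steel shaft 8 mm in diameter, 53 mm long. This point is 100 mm above the tip; z points up the handle, x and y are square to its flats
- pushrod_tip (a point): centre of the flat lower end of the push rod's shaft, same axes
- cup: loose white ceramic cup without a handle, standing on the deck, 78 mm tall, 72 mm across at the rim, wall 4 mm, 0.3 kg; origin at the centre of its underside, z up
- bottle: loose closed brown plastic bottle standing on the deck, 60 mm across and 98 mm tall; origin at the centre of its underside; to be left alone
- thermometer_dial (a point): middle of the dial of the loose thermometer (46 mm round dial on a thin steel stem, 132 mm long) standing in the case's other pocket, the dial facing up about 135 mm above the counter; to be left alone
- spoons: loose set of three steel measuring spoons fanned out from a ring, about 130 mm long, lying on the counter beyond the work; origin at the ring end; to be left alone

How it is judged:
By the outcome, as a careful person would: the job done as asked, in the order asked, and still so for the second after the job is handed in, with the robot touching nothing.
It also fails if it takes over 72 s, if anything falls off the work surface, if the arm or the gripper's body presses on something with over 40 N, if the wrist force passes 120 N, or if a joint passes its speed limit or range.

ROBOT

A 6-joint arm with a two-finger parallel gripper is mounted at the origin on the work surface. World frame = base frame: x ahead of the robot, y to its left, z up, the work surface at z = 0. Lengths are in m, angles in rad, forces in N, time in s.
With the tool pointing down it reaches from about 0.275 to 0.775 m from the base axis. Payload 14.6 kg.
Tool frame: the origin (TCP) lies on the centre line of the jaws, within the pads' length; the fingertips stand 8 mm ahead of it and the grasp point (between the pads) lies 11 mm behind it; z points along the fingers, y is the line along which they close (so a half turn about z gives the same grasp; the last joint's range is limited). The gripper opens to 85 mm and grips with 20 to 120 N. Pads are 22 mm wide; open, the fingers measure 114 mm over their backs; the gripper's body (76 mm by 85 mm) begins 54 mm behind the grasp point. The pads swing forward as they close: fully open they stand 13 mm farther back than shut.
Start: joints at [-1.463, 0.263, -0.048, 1.259, 0, 1.415], TCP at [0.136, -0.507, 0.239] pointing down, gripper open.
Joint ranges: [-2.65, 2.65], [-0.89, 1.7], [-1.18, 1.37], [-2.13, 2.11], [-1.35, 1.29], [-3.14, 3.14]. Speed limits (rad/s): [1.89, 1.89, 2.57, 2.79, 3.14, 3.14].

INTERFACE

Orientations are given as a unit quaternion [x, y, z, w].
In Python, from workcell import * gives the robot as it stands.
- The arm moves only by the shell command python3 -m handwheel 'ROWS' [FORCE]. ROWS is JSON, a list of rows, each a list of 7 numbers: the opening, from -1 (shut) to 1 (fully open), then the shift along the tool's x, y, z in m, then the turn, a rotation vector about the tool's x, y, z in rad. In form: [[jaw, x, y, z, ax, ay, az], ...]. A call has 1 to 5 rows; each row is the pose to reach, as a shift and turn from the pose commanded when the call began, along the tool's axes at that moment; what a row does not reach only later rows make up. A row lasts 1/10 s, in which the tool goes at most 50 mm and 8.59 degrees, less where a joint would pass 70% of its speed; a pose out of reach is approached as far as the arm can. A call with a gripper value outside its range is refused whole. The fingers move at their own pace and stop on an object; FORCE is the grip in N (left out, the last holds). Time passes only in rows, so rows that repeat a pose let the fingers close. It gives the time, the measured TCP pose, the force, the opening and the grip force at its end, in the units of the state.
- read_state(): the state, without advancing time (a new reading comes with each control period).
- camera(name): name is "side" or "top" or "wrist"; returns a dict with "image" (384x512x3 uint8, red, green, blue), "fx", "fy", "cx", "cy" (pixels), "rvec" (rotation vector, rad) and "tvec" (3), from world to camera coordinates, as OpenCV has them. Camera axes: x right, y down, z forward; pixel columns grow to the right and rows downward; lengths in m; the calibration is good to about 2 mm. A picture is of the moment at which its call begins. There is no depth.
- hand_in(): hands the job in; it is judged then, once.
The state is a dict: "clock": time; "joints": joint angles; "qd": joint speeds; "joint_torque": joint torques, N m; "position": TCP position; "tool_rot": TCP orientation; "ft_force": force on the tool from outside, world axes, zero at the start; "ft_torque": the same for the moment, N m; "opening": finger opening in m; "grip_force": force on a finger pad.
Only numpy, scipy, OpenCV 4.12 (cv2) and the standard library are available. Lean on these libraries where they do the work, as an engineer would, in place of code of your own. Each camera call takes 0.05 s, during which the arm holds its last target. There are 200 camera calls.

## Working session

There is one attempt and no reset: what is moved stays moved. The work goes in short steps, Python scripts to look and compute and a shell command to move; the robot and the scene stay as the last step left them, time stands still between calls to the robot, and variables do not carry over. Pictures are saved under pics/ and viewed, at most 10 in all, crops included, and the job is handed in when it is done.

```bash
mkdir -p pics; ls
python3 - <<'E'
from workcell import *
import cv2,numpy as np
ims=[]
for n in("top","side"):
    c=camera(n); cv2.imwrite(f"pics/{n}0.png",c["image"][:,:,::-1]); print(n,c["fx"],c["cx"],c["cy"],c["rvec"],c["tvec"])
s=read_state(); print(s)
E
```

```text
pics
top 479.29854682232735 253.8059060122557 200.93306913471204 [ 2.19539399 -2.15636791  0.08077184] [-0.01048144  0.58774071  0.9178211 ]
side 402.6511381548047 252.12183381639227 186.79381186085678 [ 0.4295214  -2.82094037  1.02838538] [0.54779897 0.20368432 0.86975368]
{'clock': 0.1, 'joints': array([-1.46332692e+00,  2.63496574e-01, -4.88420415e-02,  1.25937329e+00,
       -3.66331165e-05,  1.41545691e+00]), 'qd': array([ 0.0004816 ,  0.00111682,  0.00085666, -0.00117941, -0.00010157,
       -0.00029062]), 'joint_torque': array([ 2.63081965e-03, -6.38581038e+01,  3.85061789e+01,  1.00167026e-02,
       -1.87115074e-04,  1.93003535e-05]), 'position': array([ 0.13633361, -0.50676754,  0.23887357]), 'tool_rot': array([ 9.91378751e-01,  1.31026573e-01, -7.35511479e-06, -4.58098684e-04]), 'ft_force': array([ 0.13929779, -0.04893292, -0.12662822]), 'ft_torque': array([ 0.01184862, -0.01475053,  0.00211398]), 'grip_force': 0.0, 'opening': 0.08552010148077813}
```

View pics/top0.png

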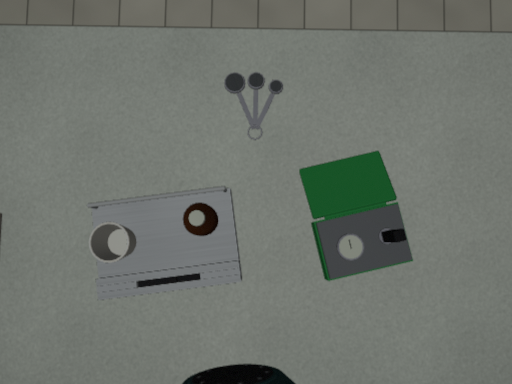

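View pics/side0.png

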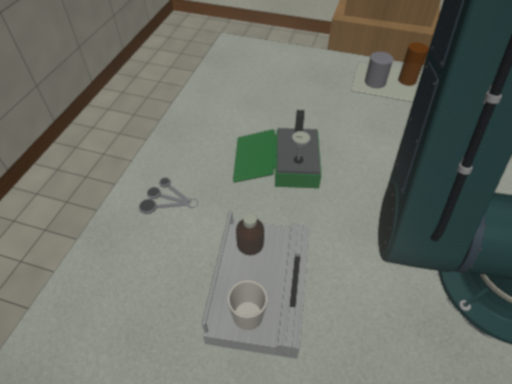

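The top view shows the shelf at left, with the slot around (168,281), cup (111,242) and bottle (200,218). The case is at right, with the rod handle around (393,236), thermometer dial (350,247) and spoons (255,105). Next I'll segment and zoom in.

```bash
cat > h.py <<'E'
import cv2,numpy as np
from scipy.spatial.transform import Rotation as R
def ray(c,uv,z):
    M=cv2.Rodrigues(np.array(c["rvec"]))[0]; t=np.array(c["tvec"])
    o=-M.T@t; d=M.T@np.array([(uv[0]-c["cx"])/c["fx"],(uv[1]-c["cy"])/c["fy"],1.])
    return o+d*(z-o[2])/d[2]
def proj(c,p):
    M=cv2.Rodrigues(np.array(c["rvec"]))[0]; q=M@np.array(p)+np.array(c["tvec"])
    return np.array([c["fx"]*q[0]/q[2]+c["cx"],c["fy"]*q[1]/q[2]+c["cy"]])
E
python3 - <<'E'
from workcell import *
from h import *
c=camera("top"); im=c["image"]
g=im.max(2)
def seg(mask,box):
    m=np.zeros_like(mask,dtype=np.uint8); x0,y0,x1,y1=box; m[y0:y1,x0:x1]=mask[y0:y1,x0:x1]
    n,l,s,ce=cv2.connectedComponentsWithStats(m); k=1+np.argmax(s[1:,4]); 
    pts=np.argwhere(l==k)[:,::-1].astype(np.float32); return cv2.minAreaRect(pts),ce[k],s[k]
r,ce,s=seg(g<60,(120,265,215,295)); print("slot",r,s)
b=cv2.boxPoints(r)
for p in list(b)+[r[0]]: print(ray(c,p,.048)[:2])
r,ce,s=seg(g<50,(370,220,415,250)); print("handle",r,s,[ray(c,ce,z)[:2] for z in(.067,.1,.147)])
a=cv2.resize(im[175:305,85:245],None,fx=3,fy=3,interpolation=cv2.INTER_CUBIC)
b=cv2.resize(im[195:285,310:415],None,fx=3,fy=3,interpolation=cv2.INTER_CUBIC)
o=np.zeros((390,480+315,3),np.uint8); o[:390,:480]=a; o[:270,480:]=b
cv2.imwrite("pics/z1.png",o[:,:,::-1])
M=cv2.Rodrigues(c["rvec"])[0]; print("cam",-M.T@c["tvec"])
E
```

```text
slot ((168.12283325195312, 279.9518737792969), (5.822695732116699, 62.769935607910156), 82.64761352539062) [137 274  63  13 368]
[0.42981979 0.21878774]
[0.44708143 0.1013345 ]
[0.4362871  0.09962567]
[0.41904759 0.21696381]
[0.43305427 0.15919135]
handle ((393.4769592285156, 235.3153839111328), (12.899612426757812, 22.946426391601562), 82.87498474121094) [382 229  24  14 274] [array([ 0.52470198, -0.26184397]), array([ 0.52419414, -0.25248487]), array([ 0.52347086, -0.23915525])]
cam [ 0.51091768 -0.00780712  0.96272881]
```

View pics/z1.png

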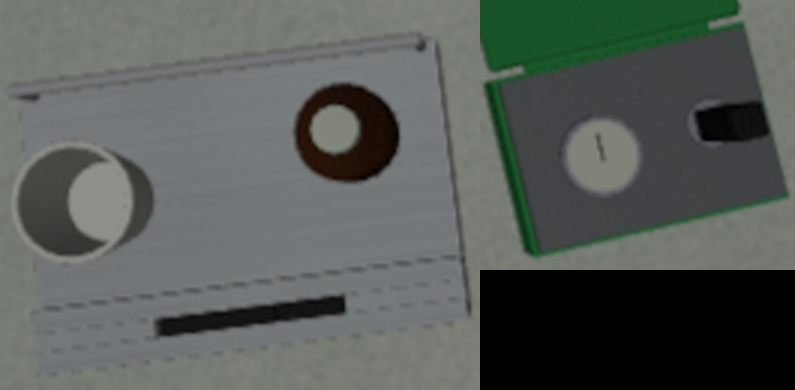

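The zoom shows the flange around px (386.5,235.7), the handle top around (400,234.5) and the case edge yawed about 13.5°. Next: the rod estimate and the first move.

```bash
cat >> h.py <<'E'
def rel(s,pos,phi=None,Rt=None):
    "tool-frame shift and rotvec from state s to target TCP pos, tool down with tool-x at world angle phi"
    R0=R.from_quat(s["tool_rot"])
    if Rt is None: Rt=R.from_matrix([[np.cos(phi),np.sin(phi),0],[np.sin(phi),-np.cos(phi),0],[0,0,-1]])
    return np.round(R0.inv().apply(np.array(pos)-s["position"]),4),np.round((R0.inv()*Rt).as_rotvec(),4)
E
python3 - <<'E'
from workcell import *
from h import *
c=camera("top")
crop=lambda x,y:(310+(x-480)/3,195+y/3)
print("flange",ray(c,(386.5,235.7),.067),"top",ray(c,(400,234.5),.147))
print("dial",ray(c,crop(602,155),.135))
P=[ray(c,crop(*p),.06) for p in((490,83),(745,22),(788,196),(535,252))];print("case",P)
print([np.linalg.norm(P[i]-P[i-1]) for i in range(4)])
print("cup rim",ray(c,(85+73/3,175+202/3),.123),"cap",ray(c,(85+335/3,175+128/3),.143))
print("rail corner TR of back",[ray(c,(85+x/3,175+y/3),z)[:2] for x,y,z in((425,42,.085),(469,313,.06),(12,90,.085))])
print(rel(read_state(),[.524,-.252,.245],1.806))
E
```

```text
flange [ 0.52378063 -0.24832946  0.067     ] top [ 0.52507472 -0.24968405  0.147     ]
dial [ 0.50290403 -0.16858864  0.135     ]
case [array([ 0.54584862, -0.1129559 ,  0.06      ]), array([ 0.58704932, -0.27274971,  0.06      ]), array([ 0.4788938 , -0.29874992,  0.06      ]), array([ 0.44144212, -0.14171809,  0.06      ])]
[np.float64(0.10829579742235337), np.float64(0.16501987015412364), np.float64(0.11123680628897434), np.float64(0.1614361247989149)]
cup rim [0.50261727 0.25058187 0.123     ] cap [0.54761054 0.09638173 0.143     ]
rail corner TR of back [array([0.60400748, 0.0499347 ]), array([0.43778468, 0.02034658]), array([0.56997553, 0.30271026])]
(array([ 0.4405, -0.1454, -0.0059]), array([-4.0000e-04, -5.0000e-04, -1.5432e+00]))
```

```bash
H="python3 -m handwheel"
$H '[[0.4,0.05,-0.016,0,0,0,-0.14],[0.4,0.1,-0.033,0,0,0,-0.28],[0.4,0.15,-0.05,0,0,0,-0.42],[0.4,0.2,-0.066,0,0,0,-0.56],[0.4,0.24,-0.08,0,0,0,-0.7]]'
python3 -c "
from workcell import *
from h import *
print(rel(read_state(),[.524,-.249,.245],1.806))"
```

```text
clock: 0.7
position: [0.3463, -0.3677, 0.2393]
tool_rot: [0.885, 0.465, 0.0, 0.0]
ft_force: [0.7, -1.1, 0.7]
opening: 0.0597
grip_force: 0.0
(array([ 0.1985,  0.0792, -0.0057]), array([ 1.000e-04,  1.000e-04, -8.377e-01]))
```

```bash
H="python3 -m handwheel"
$H '[[0.4,0.045,0.018,0,0,0,-0.14],[0.4,0.09,0.036,0,0,0,-0.28],[0.4,0.135,0.054,0,0,0,-0.42],[0.4,0.17,0.068,0,0,0,-0.56],[0.4,0.1985,0.079,-0.006,0,0,-0.7]]' >/dev/null
$H '[[0.4,0,0,0,0,0,-0.13],[0.4,0,0,0,0,0,-0.13],[0.4,0,0,0,0,0,-0.13]]'
python3 -c "
from workcell import *
from h import *
s=read_state();print(rel(s,[.524,-.249,.245],1.806))
c=camera('wrist');cv2.imwrite('pics/w1.png',c['image'][:,:,::-1])
for p in ([.524,-.249,.147],[.524,-.249,.067]): print(proj(c,p))
M=cv2.Rodrigues(c['rvec'])[0];print(c['fx'],-M.T@c['tvec'],M)"
```

```text
clock: 1.5
position: [0.5228, -0.2513, 0.2451]
tool_rot: [0.626, 0.78, -0.0, -0.0]
ft_force: [-0.0, 0.5, -0.6]
opening: 0.0599
grip_force: 0.0
(array([0.002 , 0.0017, 0.0001]), array([-0.0003, -0.0003, -0.0173]))
[256.9310355  197.64492388]
[256.20367259 171.34191411]
331.0657573907111 [ 0.50488266 -0.17331642  0.37911537] [[ 9.76285686e-01  2.16485963e-01 -2.93638831e-04]
 [ 2.05686290e-01 -9.27157681e-01  3.13164150e-01]
 [ 6.75233931e-02 -3.05798075e-01 -9.49698968e-01]]
```

View pics/w1.png

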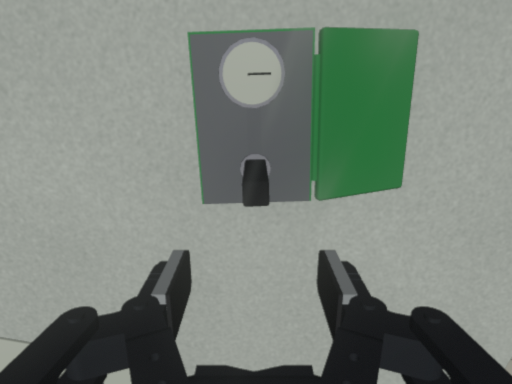

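Wrist view: handle top is around (256,194), as predicted, with its flats square to the jaws. I'll go down and grip.

```bash
H="python3 -m handwheel"
$H '[[0.2,0.002,0.001,0.03,0,0,-0.017],[0.1,0.002,0.001,0.07,0,0,-0.017],[0.1,0.002,0.001,0.11,0,0,-0.017],[0.1,0.002,0.001,0.141,0,0,-0.017],[0.1,0.002,0.001,0.141,0,0,-0.017]]' 80
$H '[[-1,0,0,0,0,0,0],[-1,0,0,0,0,0,0],[-1,0,0,0,0,0,0],[-1,0,0,0,0,0,0],[-1,0,0,0,0,0,0]]' 80
```

```text
clock: 2.05
position: [0.5212, -0.2484, 0.1011]
tool_rot: [0.619, 0.785, -0.0, -0.003]
ft_force: [0.2, -0.4, -0.1]
opening: 0.0468
grip_force: 0.0
clock: 2.55
position: [0.5243, -0.2499, 0.1063]
tool_rot: [0.618, 0.786, -0.0, 0.002]
ft_force: [-2.2, -1.1, 8.2]
opening: 0.0188
grip_force: 78.3
```

```bash
H="python3 -m handwheel"
$H '[[-1,0,0,-0.03,0,0,0],[-1,0,0,-0.075,0,0,0],[-1,0,0,-0.115,0,0,0],[-1,0,0,-0.115,0,0,0]]'
python3 -c "
from workcell import *
from h import *
s=read_state();print(s['position'],s['opening'],rel(s,[.433,.159,.222],1.806))
c=camera('wrist');cv2.imwrite('pics/w2.png',c['image'][:,:,::-1])"
```

```text
clock: 2.95
position: [0.5255, -0.2503, 0.2255]
tool_rot: [0.618, 0.786, 0.0, 0.005]
ft_force: [0.2, 0.6, -1.7]
opening: 0.0193
grip_force: 79.2
[ 0.52547098 -0.25025736  0.22552155] 0.019267656223725938 (array([0.4195, 0.0069, 0.0007]), array([0.0064, 0.0068, 0.0034]))
```

View pics/w2.png

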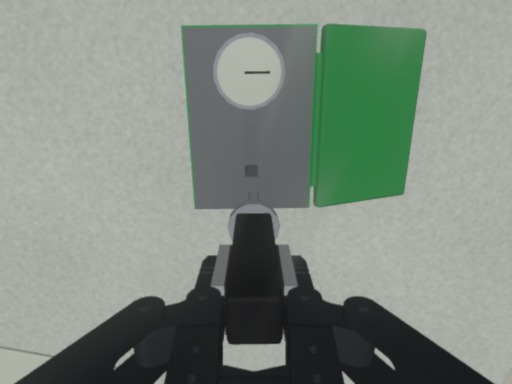

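The rod is held, with the flange at (254,225), the tip around (252,196) and the pocket at (251,171). Now to the slot.

```bash
H="python3 -m handwheel"
$H '[[-1,0.045,0.001,0,0,0,0],[-1,0.09,0.002,0,0,0,0],[-1,0.135,0.003,0,0,0,0],[-1,0.18,0.003,0,0,0,0],[-1,0.225,0.004,0,0,0,0]]' >/dev/null
$H '[[-1,0.045,0.001,0,0,0,0],[-1,0.09,0.002,0,0,0,0],[-1,0.135,0.003,0,0,0,0],[-1,0.17,0.003,0,0,0,0],[-1,0.195,0.003,0,0,0,0]]' 
$H '[[-1,0,0,0,0,0,0],[-1,0,0,0,0,0,0],[-1,0,0,0,0,0,0]]' 
python3 -c "
from workcell import *
from h import *
s=read_state();print(s['position'],s['opening'],rel(s,[.433,.159,.222],1.806))
o=[]
for n in('wrist','side'):
  c=camera(n);np.save(n+'.npy',c,allow_pickle=True)
  o.append(c['image'])
cv2.imwrite('pics/w3.png',cv2.resize(o[0],(800,600),interpolation=cv2.INTER_CUBIC)[:,:,::-1])
cv2.imwrite('pics/s3.png',cv2.resize(o[1][190:370,190:400],None,fx=3,fy=3,interpolation=cv2.INTER_CUBIC)[:,:,::-1])"
```

```text
clock: 4.0
position: [0.4297, 0.1626, 0.2188]
tool_rot: [0.617, 0.787, -0.0, -0.0]
ft_force: [0.5, -0.1, -1.2]
opening: 0.019
grip_force: 78.4
clock: 4.3
position: [0.431, 0.16, 0.219]
tool_rot: [0.618, 0.786, -0.0, -0.0]
ft_force: [1.3, 0.9, -0.8]
opening: 0.0189
grip_force: 78.4
[0.43103791 0.16000725 0.2189839 ] 0.018948683549144023 (array([-0.0014,  0.0017, -0.003 ]), array([-0.0004,  0.0001,  0.003 ]))
```

View pics/w3.png

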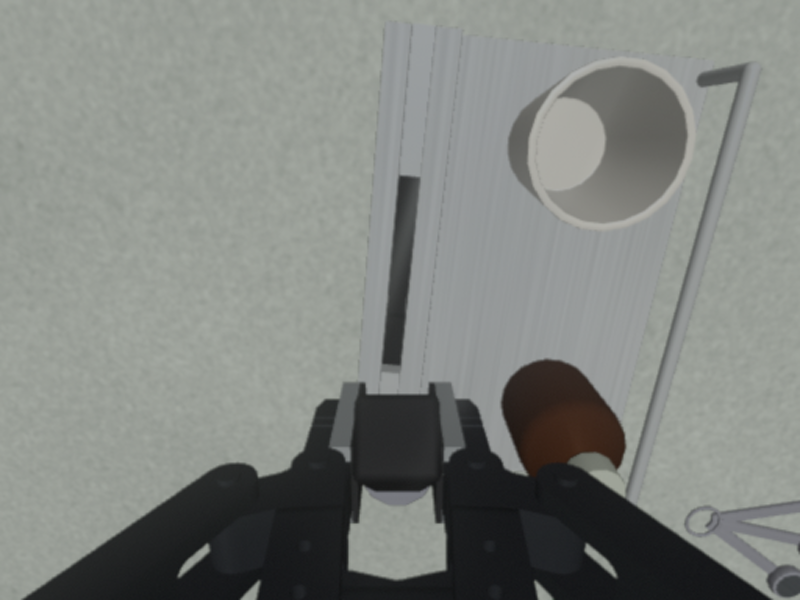

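View pics/s3.png

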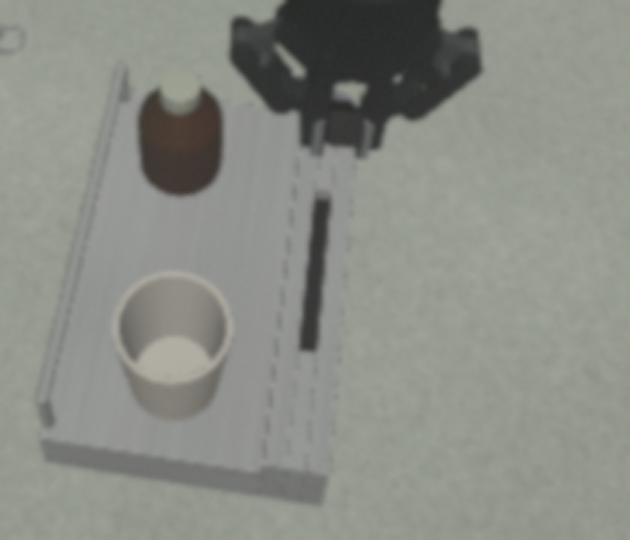

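The wrist view shows that the rod has swung in the grip: the flange is now below the handle at (400,497). The tip probably caught the thermometer dial on the way. I'll check the thermometer and the rod's tilt.

```bash
python3 -c "
from workcell import *
from h import *
c=camera('top');im=c['image']
a=cv2.resize(im[140:290,290:420],None,fx=3,fy=3,interpolation=cv2.INTER_CUBIC)
d=camera('side')['image']
b=cv2.resize(d[60:210,230:363],None,fx=3,fy=3,interpolation=cv2.INTER_CUBIC)
np.save('side.npy',d)
cv2.imwrite('pics/t4.png',np.hstack([a,b])[:,:,::-1])"
```

```text
(no output)
```

View pics/t4.png

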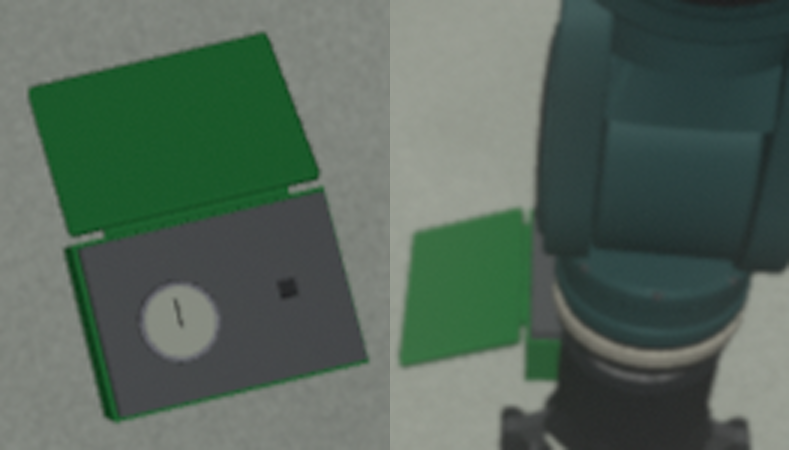

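The thermometer is unmoved: dial at (350,247) and needle as before. Now I'll fit the rod's tilt in the grip.

Run:
```python
from workcell import *
from h import *
s=read_state();c=np.load('wrist.npy',allow_pickle=True).item()
T=R.from_quat(s["tool_rot"]).as_matrix();p=s["position"]
def pt(th,x,y,z): # rod-frame: z up along the rod from grasp, x along tool x
    a=R.from_euler('y',th).apply([x,y,-z]); return p+T@(a+[0,0,-.011])
for deg in range(-60,61,10):
    th=np.radians(deg)
    f=lambda *q:np.round(proj(c,pt(th,*q))*1.5625).astype(int)
    print(deg,"top",f(-.01,0,.03),f(.01,0,.03),"bot",f(.01,0,-.05),"flange",f(-.015,0,-.05),f(.015,0,-.05),"tip",f(0,0,-.11), "tipworld",pt(th,0,0,-.11).round(3))
```

```text
-60 top [400 421] [400 348] bot [399 483] flange [399 557] [399 469] tip [398 562] tipworld [0.454 0.067 0.175]
-50 top [400 447] [400 363] bot [399 457] flange [399 531] [399 444] tip [398 516] tipworld [0.451 0.078 0.159]
-40 top [400 474] [400 382] bot [399 432] flange [399 504] [399 419] tip [398 472] tipworld [0.448 0.091 0.146]
-30 top [400 500] [400 404] bot [399 408] flange [399 478] [399 394] tip [398 430] tipworld [0.444 0.107 0.135]
-20 top [400 523] [400 429] bot [399 384] flange [399 452] [399 371] tip [398 390] tipworld [0.44  0.123 0.127]
-10 top [400 542] [400 456] bot [399 362] flange [399 427] [399 349] tip [398 351] tipworld [0.436 0.141 0.122]
0 top [400 557] [400 482] bot [399 341] flange [399 402] [399 328] tip [398 312] tipworld [0.431 0.16  0.12 ]
10 top [400 567] [400 507] bot [399 321] flange [399 379] [399 308] tip [398 275] tipworld [0.427 0.179 0.122]
20 top [400 572] [400 529] bot [399 302] flange [399 356] [399 291] tip [398 237] tipworld [0.422 0.197 0.127]
30 top [400 573] [400 547] bot [399 286] flange [399 335] [399 275] tip [399 199] tipworld [0.418 0.213 0.135]
40 top [399 569] [400 561] bot [399 273] flange [399 314] [399 263] tip [399 161] tipworld [0.415 0.229 0.146]
50 top [399 562] [400 569] bot [399 263] flange [399 296] [399 255] tip [399 123] tipworld [0.411 0.242 0.159]
60 top [399 551] [400 573] bot [400 257] flange [399 280] [400 252] tip [399  85] tipworld [0.409 0.253 0.175]
```

The tilt is about -36° about tool y. I'll tilt the tool by +36° to bring the rod vertical. I'll also refine the slot from the wrist and side views.

```bash
cat >> h.py <<'E'
TILT=np.radians(-36)   # rod rotation in grip about tool y
def tip_from(s,th=None):
    T=R.from_quat(s["tool_rot"]); th=TILT if th is None else th
    return s["position"]+T.apply(R.from_euler('y',th).apply([0,0,.11])+[0,0,-.011])
def tcp_for(tip,phi,th=None):
    "TCP pos and rotation with the rod vertical, tip at tip"
    th=TILT if th is None else th
    base=R.from_matrix([[np.cos(phi),np.sin(phi),0],[np.sin(phi),-np.cos(phi),0],[0,0,-1]])
    Rt=base*R.from_euler('y',-th)
    return np.array(tip)+[0,0,.11]+Rt.apply([0,0,.011]),Rt
E
python3 - <<'E'
from workcell import *
from h import *
c=np.load('wrist.npy',allow_pickle=True).item()
a,b=[ray(c,np.array(p)/1.5625,.048) for p in((409,177),(392,364))];print("wrist",a,b,(a+b)/2,np.linalg.norm(a-b),np.arctan2(-(a-b)[0],(a-b)[1]))
c=camera("side")
a,b=[ray(c,190+np.array(p)/3,z) for p,z in(((309,350),.06),((322,197),.048))];print("side",a,b,(a+b)/2,np.linalg.norm(a-b),np.arctan2(-(a-b)[0],(a-b)[1]))
s=read_state();print(tip_from(s))
yd=np.array([-np.sin(.146),np.cos(.146),0])
p,Rt=tcp_for(np.array([.433,.159,.12])-.034*yd,1.806);print(p,rel(s,p,Rt=Rt))
E
```

```text
wrist [0.42378501 0.21719506 0.048     ] [0.44173186 0.1008028  0.048     ] [0.43275843 0.15899893 0.048     ] 0.11776777433858894 0.1529879526079934
side [0.42279076 0.21948531 0.06      ] [0.44129725 0.10081714 0.048     ] [0.432044   0.16015122 0.054     ] 0.12070055802435481 0.15470545721353984
[0.44644302 0.09723239 0.14123399]
[0.43643962 0.13164935 0.22110081] (array([-0.0289, -0.0016, -0.0019]), array([-0.0009,  0.6284,  0.0026]))
```

```bash
H="python3 -m handwheel"
$H '[[-1,-0.006,0,-0.002,0,0.13,0],[-1,-0.012,-0.001,-0.002,0,0.26,0],[-1,-0.018,-0.001,-0.002,0,0.39,0],[-1,-0.024,-0.002,-0.002,0,0.52,0],[-1,-0.029,-0.002,-0.002,0,0.628,0]]' 120 >/dev/null
$H '[[-1,0,0,0,0,0,0],[-1,0,0,0,0,0,0],[-1,0,0,0,0,0,0]]'
python3 - <<'E'
from workcell import *
from h import *
s=read_state();print(tip_from(s),s["joints"])
yd=np.array([-np.sin(.152),np.cos(.152),0]);q=np.array([.4327,.159,.075])-.034*yd
p,Rt=tcp_for(q,1.806);print(rel(s,p,Rt=Rt))
o=[]
for n,k in(('wrist',1),('side',1),('top',1)):
  c=camera(n);i=c['image'];print(n,proj(c,tip_from(s)));o.append(i)
cv2.imwrite('pics/m5.png',np.hstack([cv2.resize(o[0][100:,130:380],(400,454)),cv2.resize(o[1][150:280,220:335],(400,454))])[:,:,::-1])
E
```

```text
clock: 5.35
position: [0.4359, 0.1324, 0.2216]
tool_rot: [0.587, 0.749, 0.19, -0.242]
ft_force: [-0.3, 0.5, -1.7]
opening: 0.0184
grip_force: 117.3
[0.43753533 0.12583509 0.12052584] [-0.22552469  0.28621505 -0.2298178   1.36756297  0.5510092   1.01610995]
(array([-0.0273,  0.0003,  0.0364]), array([-0.0021,  0.0028,  0.0042]))
wrist [254.67680903 290.42307486]
side [299.26723825 247.80905702]
top [179.62512819 281.15281243]
```

View pics/m5.png

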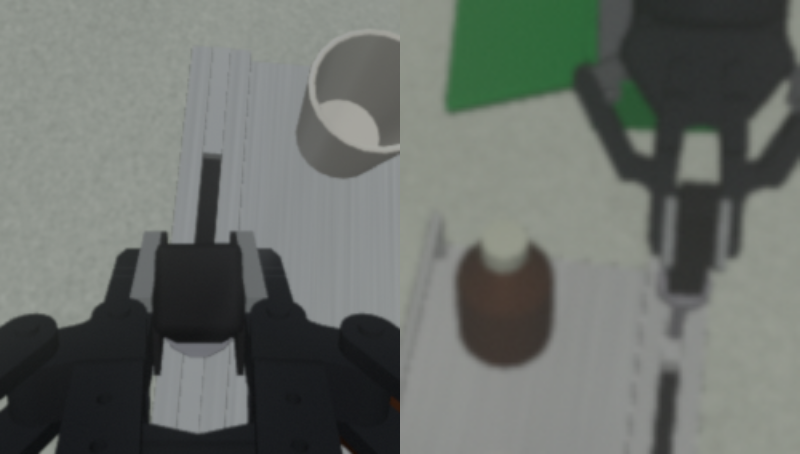

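Side view: the rod is near vertical, with the tip around (298,249) against a predicted (299,248), just above the near slot end. I'll descend.

```bash
H="python3 -m handwheel"
$H '[[-1,-0.014,0,0.018,0,0,0],[-1,-0.027,0,0.036,-0.002,0.003,0.004],[-1,-0.027,0,0.036,-0.002,0.003,0.004],[-1,-0.027,0,0.036,-0.002,0.003,0.004]]'
cat > st.py <<'E'
from workcell import *
from h import *
import sys
s=read_state();t=tip_from(s);d=t-[.4327,.159,.048]
print("clk",s["clock"],"slot x,y,z mm",np.round(1000*np.array([d[0]*np.cos(.152)+d[1]*np.sin(.152),-d[0]*np.sin(.152)+d[1]*np.cos(.152),d[2]]),1),"F",s["ft_force"].round(1),"Tq",s["ft_torque"].round(2),"grip",s["grip_force"].round())
E
python3 st.py
$H '[[-1,-0.006,0,0.008,0,0,0],[-1,-0.0106,0,0.0146,0,0,0],[-1,-0.0106,0,0.0146,0,0,0]]' >/dev/null
python3 st.py
$H '[[-1,-0.0024,0,0.0032,0,0,0],[-1,-0.0024,0,0.0032,0,0,0]]' >/dev/null
python3 st.py
```

```text
clock: 5.9
position: [0.4359, 0.1317, 0.177]
tool_rot: [0.589, 0.746, 0.192, -0.244]
ft_force: [0.2, -0.4, -1.0]
opening: 0.0188
grip_force: 117.5Traceback (most recent call last):
  File "st.py", line 5, in <module>
    print("clk",s["clock"],"slot x,y,z mm",np.round(1000*np.array([d[0]*np.cos(.152)+d[1]*np.sin(.152),-d[0]*np.sin(.152)+d[1]*np.cos(.152),d[2]]),1),"F",s["ft_force"].round(1),"Tq",s["ft_torque"].round(2),"grip",s["grip_force"].round())
                                                                                                                                                                                                                     ^^^^^^^^^^^^^^^^^^^^^
AttributeError: 'float' object has no attribute 'round'
Traceback (most recent call last):
  File "st.py", line 5, in <module>
    print("clk",s["clock"],"slot x,y,z mm",np.round(1000*np.array([d[0]*np.cos(.152)+d[1]*np.sin(.152),-d[0]*np.sin(.152)+d[1]*np.cos(.152),d[2]]),1),"F",s["ft_force"].round(1),"Tq",s["ft_torque"].round(2),"grip",s["grip_force"].round())
                                                                                                                                                                                                                     ^^^^^^^^^^^^^^^^^^^^^
AttributeError: 'float' object has no attribute 'round'
Traceback (most recent call last):
  File "st.py", line 5, in <module>
    print("clk",s["clock"],"slot x,y,z mm",np.round(1000*np.array([d[0]*np.cos(.152)+d[1]*np.sin(.152),-d[0]*np.sin(.152)+d[1]*np.cos(.152),d[2]]),1),"F",s["ft_force"].round(1),"Tq",s["ft_torque"].round(2),"grip",s["grip_force"].round())
                                                                                                                                                                                                                     ^^^^^^^^^^^^^^^^^^^^^
AttributeError: 'float' object has no attribute 'round'
```

```bash
sed -i 's/s\["grip_force"\].round()/s["grip_force"]/' st.py; python3 st.py
```

```text
clk 6.4 slot x,y,z mm [ -0.5 -34.1   4.9] F [ 0.2  0.2 -2.1] Tq [-0.63 -0.14 -0.01] grip 117.49054670333862
```

```bash
H="python3 -m handwheel"
for i in 1; do
$H '[[-1,-0.0018,0,0.0024,0,0,0],[-1,-0.0018,0,0.0024,0,0,0]]' >/dev/null; python3 st.py
$H '[[-1,-0.0012,0,0.0016,0,0,0],[-1,-0.0012,0,0.0016,0,0,0]]' >/dev/null; python3 st.py
done
```

```text
clk 6.6 slot x,y,z mm [ -0.  -33.9   2.6] F [ 0.1 -0.8  8.5] Tq [0.07 0.26 0.06] grip 118.69298100471497
clk 6.8 slot x,y,z mm [  0.4 -33.3   2.1] F [-4.9 -3.4 35. ] Tq [2.15 1.89 0.51] grip 121.67264699935913
```

```bash
H="python3 -m handwheel"
cat >> st.py <<'E'
if len(sys.argv)>1 and not float(sys.argv[1])<s["ft_force"][2]<float(sys.argv[2]): sys.exit("limit")
E
$H '[[-1,0.0012,0,-0.0016,0,0,0],[-1,0.0012,0,-0.0016,0,0,0]]' >/dev/null; python3 st.py 4 30 &&
$H '[[-1,0.0024,0.0003,0.0018,0,0,0],[-1,0.0024,0.0003,0.0018,0,0,0]]' >/dev/null; python3 st.py 2 30 &&
$H '[[-1,0.0024,0.0003,0.0018,0,0,0],[-1,0.0024,0.0003,0.0018,0,0,0]]' >/dev/null; python3 st.py 2 30
```

```text
clk 7.0 slot x,y,z mm [ -0.1 -34.1   2.6] F [-1.  -0.6  9.2] Tq [0.28 0.28 0.13] grip 118.1473696231842
clk 7.2 slot x,y,z mm [  0.3 -31.6   2.5] F [-0.9 -6.6 11.7] Tq [-1.03  0.27  0.15] grip 119.46388006210327
clk 7.4 slot x,y,z mm [  0.6 -28.7   2.5] F [ 0.6 -5.9 10.4] Tq [-0.97 -0.02  0.07] grip 119.20484662055969
```

```bash
H="python3 -m handwheel"
$H '[[-1,0.0024,0,0.0018,0,0,0],[-1,0.0024,0,0.0018,0,0,0]]' >/dev/null; python3 st.py 3 30 &&
$H '[[-1,0.0024,0,0.0018,0,0,0],[-1,0.0024,0,0.0018,0,0,0]]' >/dev/null && python3 st.py 3 30 &&
$H '[[-1,0.0024,0.0002,0.0018,0,0,0],[-1,0.0024,0.0002,0.0018,0,0,0]]' >/dev/null && python3 st.py 3 30 &&
$H '[[-1,0.0024,0.0002,0.0018,0,0,0],[-1,0.0024,0.0002,0.0018,0,0,0]]' >/dev/null && python3 st.py 3 30 &&
$H '[[-1,0.0024,0.0002,0.0018,0,0,0],[-1,0.0024,0.0002,0.0018,0,0,0]]' >/dev/null && python3 st.py 3 30 &&
$H '[[-1,0.0024,0.0002,0.0018,0,0,0],[-1,0.0024,0.0002,0.0018,0,0,0]]' >/dev/null && python3 st.py 3 30
```

```text
clk 7.6 slot x,y,z mm [  0.6 -25.8   2.5] F [ 0.5 -5.7 10. ] Tq [-0.94 -0.21 -0.01] grip 119.16035056114197
clk 7.8 slot x,y,z mm [  0.5 -22.8   2.5] F [ 2.5 -5.7  9.9] Tq [-0.91 -0.37 -0.06] grip 119.15835857391357
clk 8.0 slot x,y,z mm [  0.4 -19.6   2.4] F [ 2.8 -4.2 11.3] Tq [-0.71 -0.41 -0.08] grip 118.99378538131714
clk 8.2 slot x,y,z mm [ -0.  -16.1   2.3] F [ 0.9 -0.4  5.2] Tq [ 0.11 -0.43 -0.16] grip 118.13122630119324
clk 8.4 slot x,y,z mm [ -1.  -13.    1.7] F [-0.7  0.2 -1. ] Tq [-0.62 -0.18  0.01] grip 117.78955936431885limit
```

The tip has dropped at y around -13 mm. I'll centre it a little and go down.

```bash
H="python3 -m handwheel"
$H '[[-1,0.0010,0.0008,0.0007,0,0,0],[-1,0.0010,0.0008,0.0007,0,0,0]]' >/dev/null; python3 st.py -6 6 &&
$H '[[-1,-0.0014,0,0.0020,0,0,0],[-1,-0.0014,0,0.0020,0,0,0]]' >/dev/null && python3 st.py -6 6 &&
$H '[[-1,-0.0012,0,0.0016,0,0,0],[-1,-0.0012,0,0.0016,0,0,0]]' >/dev/null && python3 st.py -6 6 &&
$H '[[-1,-0.0006,0,0.0008,0,0,0],[-1,-0.0006,0,0.0008,0,0,0]]' >/dev/null && python3 st.py -6 6 &&
$H '[[-1,-0.0006,0,0.0008,0,0,0],[-1,-0.0006,0,0.0008,0,0,0]]' >/dev/null && python3 st.py -6 6
```

```text
clk 8.6 slot x,y,z mm [ -0.4 -11.7   1.7] F [-0.5 -0.2 -2.1] Tq [-0.62 -0.16  0.01] grip 117.78921246528625
clk 8.8 slot x,y,z mm [ -0.4 -11.7  -0.9] F [ 0.1 -0.1 -1.7] Tq [-0.64 -0.18  0.03] grip 117.78906226158142
clk 9.0 slot x,y,z mm [ -0.4 -11.8  -2.8] F [ 0.5 -0.3 -0.4] Tq [-0.65 -0.14 -0.07] grip 117.78963088989258
clk 9.2 slot x,y,z mm [ -0.3 -11.8  -3.6] F [-0.8  0.8 -1.8] Tq [-0.69 -0.12  0.02] grip 117.78938412666321
clk 9.4 slot x,y,z mm [ -0.2 -11.8  -4.6] F [-0.4  0.3 -1.5] Tq [-0.6  -0.15 -0.02] grip 117.79312133789062
```

```bash
H="python3 -m handwheel"
$H '[[-1,-0.0012,0,0.0016,0,0,0],[-1,-0.0012,0,0.0016,0,0,0]]' >/dev/null && python3 st.py -6 18 &&
$H '[[-1,-0.0012,0,0.0016,0,0,0],[-1,-0.0012,0,0.0016,0,0,0]]' >/dev/null && python3 st.py -6 18 &&
$H '[[-1,-0.0012,0,0.0016,0,0,0],[-1,-0.0012,0,0.0016,0,0,0]]' >/dev/null && python3 st.py -6 18 &&
$H '[[-1,-0.0012,0,0.0016,0,0,0],[-1,-0.0012,0,0.0016,0,0,0]]' >/dev/null && python3 st.py -6 18 &&
$H '[[-1,-0.0008,0,0.0012,0,0,0],[-1,-0.0008,0,0.0012,0,0,0]]' >/dev/null && python3 st.py -6 18 &&
$H '[[-1,-0.0008,0,0.0012,0,0,0],[-1,-0.0008,0,0.0012,0,0,0]]' >/dev/null && python3 st.py -6 18
```

```text
clk 9.6 slot x,y,z mm [ -0.1 -11.8  -6.5] F [-0.  -0.4  3.2] Tq [-0.37 -0.06  0.02] grip 118.05873155593872
clk 9.8 slot x,y,z mm [ -0.2 -11.8  -8.6] F [0.8 0.1 3.2] Tq [-0.25 -0.14 -0.04] grip 118.03285360336304
clk 10.0 slot x,y,z mm [ -0.2 -11.9 -10.7] F [ 0.3 -0.2  1.3] Tq [-0.2  -0.22  0.01] grip 117.9422664642334
clk 10.2 slot x,y,z mm [ -0.2 -11.9 -12.8] F [0.7 0.7 1.9] Tq [-0.21 -0.25 -0.09] grip 117.8768241405487
clk 10.4 slot x,y,z mm [ -0.1 -11.6 -13.6] F [-0.7 -0.3 11.8] Tq [0.49 0.37 0.1 ] grip 119.34364199638367
clk 10.6 slot x,y,z mm [  0.4 -11.2 -14. ] F [-3.2 -2.5 29.1] Tq [1.76 1.34 0.34] grip 121.30889654159546limit
```

The pin has bottomed at about 16.5 mm below the floor with 29 N. One more short press, then lift clear.

```bash
H="python3 -m handwheel"
$H '[[-1,-0.0003,0,0.0004,0,0,0],[-1,-0.0003,0,0.0004,0,0,0],[-1,-0.0003,0,0.0004,0,0,0]]' >/dev/null; python3 st.py
$H '[[-1,0.006,0,-0.008,0,0,0],[-1,0.018,0,-0.024,0,0,0],[-1,0.036,0,-0.049,0,0,0],[-1,0.054,0,-0.073,0,0,0],[-1,0.068,0,-0.093,0,0,0]]'>/dev/null
$H '[[-1,0,0,0,0,0,0],[-1,0,0,0,0,0,0]]'>/dev/null; python3 st.py
python3 - <<'E'
from workcell import *
from h import *
c=np.load('wrist.npy',allow_pickle=True).item();print("rim w",ray(c,np.array([611,143])/1.5625,.123))
s=read_state();c=camera('side');print("rim s",ray(c,190+np.array([173,327])/3,.123),proj(c,tip_from(s)))
w=camera('wrist');print(proj(w,tip_from(s)))
o=cv2.resize(w['image'][60:,100:420],(400,405));i=cv2.resize(c['image'][160:360,200:397],(400,405))
cv2.imwrite('pics/m6.png',np.hstack([o,i])[:,:,::-1])
E
```

```text
clk 10.9 slot x,y,z mm [  0.5 -11.1 -14.1] F [-4.8 -3.3 35.9] Tq [2.32 1.72 0.4 ] grip 121.92474961280823
clk 11.6 slot x,y,z mm [ -0.2 -12.   98.8] F [ 0.4  0.5 -2. ] Tq [-0.65 -0.15 -0.03] grip 117.67588019371033
rim w [0.50057814 0.25610354 0.123     ]
rim s [0.50097265 0.25762521 0.123     ] [299.54951965 250.21841363]
[255.1175142  290.66837748]
```

View pics/m6.png

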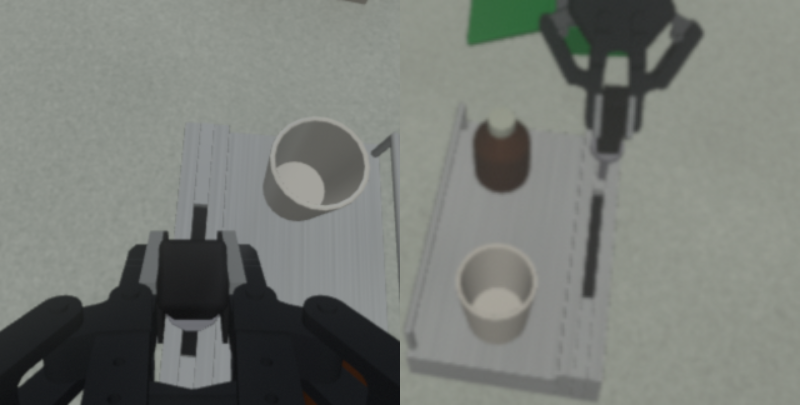

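The rod is clear of the slot with its tip around (300,250) in the side view, and the cup is undisturbed with its rim centre around (248,299). I'll go over the cup with a 12° lean so that the rod rests against the rim.

```bash
cat > cup.py <<'E'
from workcell import *
from h import *
import sys
z=float(sys.argv[1]);s=read_state();phi=1.806
base=R.from_matrix([[np.cos(phi),np.sin(phi),0],[np.sin(phi),-np.cos(phi),0],[0,0,-1]])
Rt=base*R.from_euler('y',np.radians(24))
v=R.from_euler('y',TILT).apply([0,0,.11])+[0,0,-.011]
print("tip",tip_from(s).round(4),"F",s["ft_force"].round(1),rel(s,np.array([.501,.2505,z])-Rt.apply(v),Rt=Rt))
T=R.from_quat(s["tool_rot"]);print("down in tool",T.inv().apply([0,0,-1]).round(3))
E
python3 cup.py .147
```

```text
tip [0.4337 0.1473 0.1463] F [-0.7  0.5 -1.4] (array([0.0839, 0.0892, 0.0646]), array([-0.0017, -0.2124, -0.0016]))
down in tool [-0.59   0.002  0.807]
```

```bash
H="python3 -m handwheel"
$H '[[-1,0.02,0.02,0.013,0,-0.05,0],[-1,0.04,0.042,0.03,0,-0.1,0],[-1,0.06,0.064,0.046,0,-0.16,0],[-1,0.076,0.08,0.058,0,-0.21,0],[-1,0.084,0.089,0.065,0,-0.212,0]]'>/dev/null
$H '[[-1,0,0,0,0,0,0],[-1,0,0,0,0,0,0],[-1,0,0,0,0,0,0]]'
python3 cup.py .075
python3 - <<'E'
from workcell import *
from h import *
s=read_state();c=camera('side');w=camera('wrist');print(proj(c,tip_from(s)),proj(w,tip_from(s)))
o=cv2.resize(w['image'][60:,100:420],(400,405));i=cv2.resize(c['image'][180:360,170:348],(400,405))
cv2.imwrite('pics/m7.png',np.hstack([o,i])[:,:,::-1])
E
```

```text
clock: 12.5
position: [0.4946, 0.2763, 0.2449]
tool_rot: [0.607, 0.767, 0.128, -0.164]
ft_force: [0.1, 0.5, -1.1]
opening: 0.0186
grip_force: 117.5
tip [0.5007 0.2497 0.1474] F [ 0.1  0.5 -1.1] (array([-0.0287,  0.0004,  0.0664]), array([-0.0011, -0.0005, -0.0025]))
down in tool [-0.407  0.002  0.913]
[249.01525646 288.89509471] [254.43541116 290.507774  ]
```

View pics/m7.png

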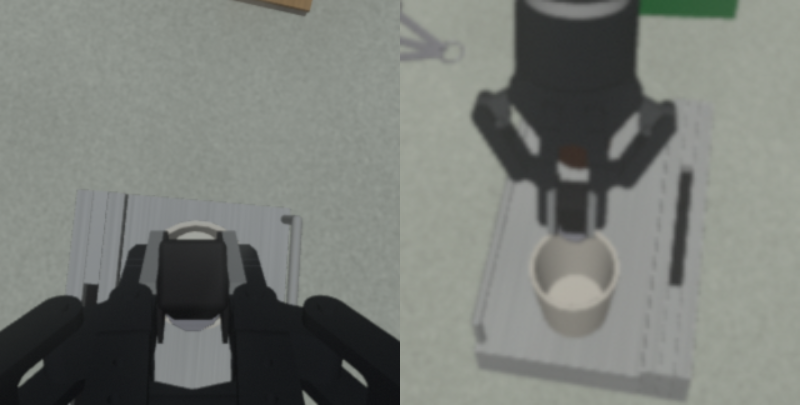

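The rod's tip is over the cup opening, and the wrist and side views agree with the prediction (tip around (249,289) in the side view). Now a guarded descent.

```bash
H="python3 -m handwheel"
$H '[[-1,-0.0095,0,0.022,0,0,0],[-1,-0.019,0,0.044,0,0,0],[-1,-0.0285,0,0.066,0,0,0],[-1,-0.0285,0,0.066,0,0,0]]'>/dev/null; python3 st.py -6 3 &&
$H '[[-1,-0.004,0,0.009,0,0,0],[-1,-0.006,0,0.0135,0,0,0],[-1,-0.006,0,0.0135,0,0,0]]'>/dev/null && python3 st.py -6 3 && python3 cup.py .055 &&
$H '[[-1,-0.0012,0,0.0027,0,0,0],[-1,-0.0012,0,0.0027,0,0,0]]'>/dev/null && python3 st.py -6 3 &&
$H '[[-1,-0.0008,0,0.0018,0,0,0],[-1,-0.0008,0,0.0018,0,0,0]]'>/dev/null && python3 st.py -6 3 &&
$H '[[-1,-0.0008,0,0.0018,0,0,0],[-1,-0.0008,0,0.0018,0,0,0]]'>/dev/null && python3 st.py -6 3
```

```text
clk 13.0 slot x,y,z mm [79.5 80.4 25.7] F [-1.  -0.8 -1.5] Tq [-0.36 -0.1   0.  ] grip 117.60347485542297
clk 13.3 slot x,y,z mm [81.4 81.  13.2] F [-0.3  0.7 -1.3] Tq [-0.4  -0.13  0.03] grip 117.60532736778259
tip [0.5009 0.2514 0.0612] F [-0.3  0.7 -1.3] (array([-0.0034, -0.0002,  0.0053]), array([-0.0003, -0.0002, -0.0011]))
down in tool [-0.407  0.001  0.913]
clk 13.5 slot x,y,z mm [81.5 81.2 10.4] F [ 0.5 -0.2 -2. ] Tq [-0.42 -0.09 -0.02] grip 117.60526299476624
clk 13.7 slot x,y,z mm [81.3 81.2  8.2] F [ 0.7 -0.1 -0.7] Tq [-0.45 -0.1  -0.  ] grip 117.60534524917603
clk 13.9 slot x,y,z mm [81.3 81.2  6.1] F [ 0.4 -0.3 -1.2] Tq [-0.42 -0.09 -0.03] grip 117.60494828224182
```

```bash
H="python3 -m handwheel"
$H '[[-1,-0.0004,0,0.0009,0,0,0],[-1,-0.0004,0,0.0009,0,0,0]]'>/dev/null && python3 st.py -6 2 &&
$H '[[-1,-0.0004,0,0.0009,0,0,0],[-1,-0.0004,0,0.0009,0,0,0]]'>/dev/null && python3 st.py -6 2 &&
$H '[[-1,-0.0004,0,0.0009,0,0,0],[-1,-0.0004,0,0.0009,0,0,0]]'>/dev/null && python3 st.py -6 2 &&
$H '[[-1,-0.0004,0,0.0009,0,0,0],[-1,-0.0004,0,0.0009,0,0,0]]'>/dev/null && python3 st.py -6 2
```

```text
clk 14.1 slot x,y,z mm [81.3 81.2  5.2] F [-0.2  0.  -1.2] Tq [-0.49 -0.1  -0.03] grip 117.60557413101196
clk 14.3 slot x,y,z mm [81.3 81.2  4.2] F [-0.1 -0.3 -0.5] Tq [-0.42 -0.1   0.02] grip 117.6048731803894
clk 14.5 slot x,y,z mm [81.4 81.2  3.3] F [ 0.1  0.6 -0.1] Tq [-0.37 -0.1   0.05] grip 117.6119613647461
clk 14.7 slot x,y,z mm [81.6 81.4  2.9] F [-0.8 -0.7  6.5] Tq [-0.07  0.4   0.05] grip 118.883056640625limit
```

Floor contact at the expected height (about 49 mm). I'll ease off, release, let it settle and look before retreating.

```bash
H="python3 -m handwheel"
$H '[[-1,0.0002,0,-0.0004,0,0,0],[-1,0.0002,0,-0.0004,0,0,0]]' 30 >/dev/null; python3 st.py
$H '[[-0.5,0,0,0,0,0,0],[-0.4,0,0,0,0,0,0],[-0.2,0,0,0,0,0,0],[0.1,0,0,0,0,0,0],[0.3,0,0,0,0,0,0]]' 30
$H '[[0.3,0,0,0,0,0,0],[0.3,0,0,0,0,0,0],[0.3,0,0,0,0,0,0]]' 30
python3 - <<'E'
from workcell import *
from h import *
c=camera('side');w=camera('wrist')
o=cv2.resize(w['image'][60:,100:420],(400,405));i=cv2.resize(c['image'][180:360,170:348],(400,405))
cv2.imwrite('pics/m8.png',np.hstack([o,i])[:,:,::-1])
E
```

```text
clk 14.9 slot x,y,z mm [81.5 81.3  3.1] F [-0.1  1.1  4.2] Tq [-0.11  0.11  0.02] grip 118.35033774375916
clock: 15.4
position: [0.4945, 0.2782, 0.1483]
tool_rot: [0.606, 0.768, 0.129, -0.164]
ft_force: [-0.0, 0.7, 0.8]
opening: 0.0557
grip_force: 0.0
clock: 15.7
position: [0.4946, 0.2782, 0.1484]
tool_rot: [0.606, 0.768, 0.129, -0.163]
ft_force: [0.4, -0.1, 0.1]
opening: 0.0555
grip_force: 0.0
```

View pics/m8.png

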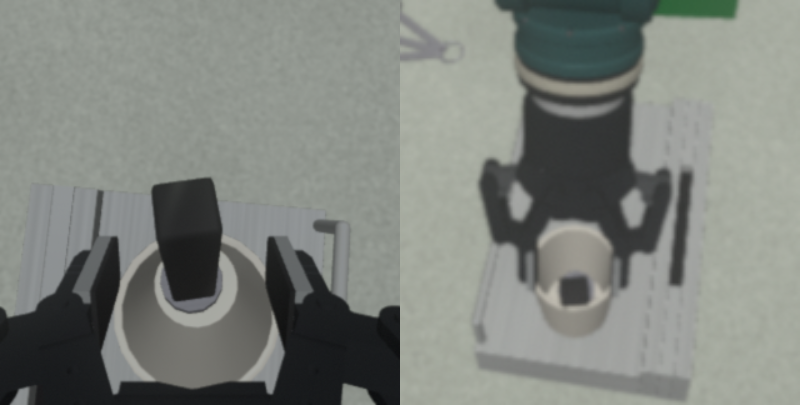

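The rod stands tip down in the cup, leaning on its +y rim, with the fingers clear on both sides. I'll retreat along the tool axis and check for stillness numerically. That was my last view: I have looked at 12 pictures, over the 10 allowed.

```bash
H="python3 -m handwheel"
$H '[[0.3,0,0,-0.02,0,0,0],[0.3,0,0,-0.05,0,0,0],[0.3,0,0,-0.09,0,0,0],[0.3,0,0,-0.13,0,0,0],[0.3,0,0,-0.16,0,0,0]]'
python3 - <<'E'
from workcell import *
import numpy as np
np.save('a.npy',camera('side')['image'])
E
$H '[[0.3,0,0,0,0,0,0],[0.3,0,0,0,0,0,0],[0.3,0,0,0,0,0,0],[0.3,0,0,0,0,0,0],[0.3,0,0,0,0,0,0]]'
python3 - <<'E'
from workcell import *
import numpy as np
a=np.load('a.npy').astype(int);p=np.load('side.npy').astype(int);b=camera('side')['image'].astype(int)
r=(slice(285,340),slice(215,275)) # cup and rod top
print("cup change since retreat",abs(a-b)[r].max(), "lower cup vs before insertion",abs(p-b)[315:335,225:270].max())
h=b[r]; d=np.argwhere(h.max(2)<50); print("rod-top dark px",len(d),d.mean(0)+[285,215] if len(d) else None)
t=camera('top')['image'].astype(int); 
y,x=np.argwhere(t[230:265,335:367].min(2)>120).mean(0);print("dial",x+335,y+230)
E
```

```text
clock: 16.3
position: [0.51, 0.2142, 0.2967]
tool_rot: [0.606, 0.768, 0.129, -0.163]
ft_force: [0.2, 0.3, -0.4]
opening: 0.0555
grip_force: 0.0
clock: 16.85
position: [0.5095, 0.2152, 0.294]
tool_rot: [0.606, 0.768, 0.128, -0.164]
ft_force: [0.3, -0.1, -1.4]
opening: 0.0551
grip_force: 0.0
cup change since retreat 4 lower cup vs before insertion 94
rod-top dark px 0 None
dial 349.761316872428 246.93004115226339
```

Run:
```python
from workcell import *
import numpy as np
p=np.load('side.npy').astype(int);b=camera('side')['image'].astype(int)
d=abs(p-b).max(2)[270:345,205:290]; q=np.argwhere(d>25)+[270,205]; print(q.min(0),q.max(0),len(q))
m=b.max(2)[285:345,215:285]; q=np.argwhere(m<75)+[285,215]; print("dark",len(q),q.min(0),q.max(0))
for r in range(290,340,4): print(r,p[r,225:272:5].max(1),b[r,225:272:5].max(1))
```

```text
[301 240] [316 256] 237
dark 129 [303 242] [314 253]
290 [147 162 126 134 143 145 141 132 160 147] [142 156 120 130 137 139 136 127 154 142]
294 [148 139 123 134 143 145 140 128 160 147] [142 134 119 129 137 139 134 123 154 141]
298 [149 116 121 133 143 144 139 125 144 148] [143 111 116 128 138 139 133 120 138 141]
302 [150 126 118 134 164 165 138 121 151 148] [144 122 113 126 113  95 131 117 145 141]
306 [151 160 114 175 177 176 175 117 156 148] [145 155 110 133  57  59 125 113 152 143]
310 [151 135 148 177 176 177 176 161 132 148] [144 129 142 132  58  58 122 154 128 142]
314 [151 146 145 174 174 175 169 121 145 148] [146 141 140 150  60  64 151 116 140 142]
318 [152 151 120 132 143 137 124 110 146 147] [146 146 116 125 137 131 118 104 141 141]
322 [152 153 126 127 130 128 121 116 146 147] [147 147 121 123 125 123 116 110 142 142]
326 [152 151 149 128 130 127 120 145 148 147] [146 145 143 122 125 123 116 140 143 142]
330 [152 150 150 148 142 141 146 147 149 148] [147 145 144 142 137 136 140 141 143 142]
334 [152 150 151 146 148 149 147 147 148 148] [147 145 145 141 142 143 142 141 143 142]
338 [147 150 152 147 149 148 147 147 148 148] [142 145 145 141 143 143 141 141 142 142]
```

Only the handle pixels differ. The cup has not moved and the rod is at rest.

```bash
python3 -c "
from workcell import *
print(hand_in())"
```

```text
the job is handed in; nothing more can be done
None
```

Job handed in (result not reported back): the lock pin was pushed to its stop (36 N, tip about 16.5 mm below the slot floor), and the rod stands tip down in the upright, unmoved cup. On the way the rod swung about 36° in the grip, probably because its tip caught the thermometer dial; the dial looked unmoved in the images afterwards, the bottle and spoons were not measured again, and I viewed 12 pictures against the limit of 10.

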